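Shut the rice canister and snap its toggle latch over

TASK

Close up the white canister box: with a fingertip, push its clear sliding door fully shut by the upright rib, and only then push the toggle lever at the end of the box up and over its centre so that it snaps down to its latched side, leaning in over the door. Push gently; do not pinch or lift anything, and leave the box and all the things around it standing where they are.

Things in the scene. Friction and masses are not known exactly. Their poses are not given: they have to be found in the camera images.
- canister: White box 150 (x) by 240 (y) by 121 mm high, 1.4 to 2.4 kg, loose on rubber feet. Origin: centre of its underside; z up, y along its length, within 0.6 rad of world y. The lever is outside its +y end. Its top, 110 mm up, is a fixed deck over the -y half, an opening over the +y half; 9 mm wide guides along both long edges, tops 121 mm up, flank the door.
- door (a joint): Clear sliding door, 130 by 106 by 4 mm, top face 115.5 mm above the worktop. Value: how far it is open (m). 0 fully shut, against its stop at the lever end; 0.090 fully open, lying over the deck. It shuts in the box's +y direction, with 1 to 2 N of friction, and stays where it is left. Starts at 0.055 to 0.090.
- rib_top (a point): Middle of the top edge of the door's push rib: dark grey, upright, 70 mm long (box x), 8 mm thick (box y), on the door's trailing (-y) edge. This point is 142.5 mm above the worktop, 27 mm above the door's top face. Push the rib's -y face towards box +y to shut the door. Behind it (-y side) is only the deck, 110 mm up.
- latch (a joint): Sprung steel toggle lever. 0: unlatched, leaning 0.5 rad outward (box +y); 0.5: upright, dead centre; 1.0: latched, leaning 0.5 rad inward (box -y) over the door. A spring drives it from either side of centre to the nearer stop; moving it off its stop takes about 4 N (more where the finger rubs on it) pushed level at the tip, falling to none at the centre. Starts at 0.
- lever_tip (a point): Middle of the lever's rubber cross-bar, 52 mm long (along box x), 12 mm thick, at the end of a 10 mm thick arm, 60 mm from the pivot. Unlatched it is 29 mm outward (box +y) of the pivot and 177 mm above the worktop; upright it is 184.5 mm above it. It moves in an arc, up and towards box -y, when pushed over.
- lever_pivot (a point): The lever's pivot axis (parallel to box x), in the box's frame at x 0, y +128 mm, 124.5 mm above the worktop. Its axes are those of the box.
- rice_pot: Bystander: open steel pot, radius 95 mm, 120 mm high with side handles, on the black glass induction surface (5 mm thick) to the left. Origin: centre of its underside, as for all bystanders.
- pot_lid: Bystander: steel lid with silicone edge, radius 98 mm, 48 mm high with its knob, lying on the induction surface.
- timer: Bystander: white plastic timer with a dial, radius 36 mm, 49 mm high, on the right.
- spoon_holder: Bystander: white ceramic spoon holder, radius 46 mm, 130 mm high, two wooden spoons in it up to 270 mm high, on the right.
- tea_tin: Bystander: steel tin, radius 36 mm, 110 mm high, on the right.
- salt_shaker: Bystander: glass shaker, radius 20 mm, 80 mm high, beside the box on its -x side.
- tea_glass: Bystander: glass cup, radius 30 mm, 85 mm high, beside the box on its +x side.
- sugar_bowl: Bystander: white ceramic bowl, radius 38 mm, 50 mm high, near the lever end of the box.

How it is judged:
By the outcome, as a careful person would: the job done as asked, in the order asked, and still so for the second after the job is handed in, with the robot touching nothing.
It also fails if it takes over 45 s, if anything falls off the work surface, if the arm or the gripper's body presses on something with over 40 N, if the wrist force passes 120 N, or if a joint passes its speed limit or range.

ROBOT

A 7-joint arm with a two-finger parallel gripper is mounted at the origin on the work surface. World frame = base frame: x ahead of the robot, y to its left, z up, the work surface at z = 0. Lengths are in m, angles in rad, forces in N, time in s.
With the tool pointing down it reaches from about 0.425 to 0.925 m from the base axis. Payload 6.8 kg.
Tool frame: the origin (TCP) lies midway between the tips of the shut fingers; the grasp point (between the pads) lies robot.pinch_z behind it (robot.pinch_z is the distance from the TCP to the grasp point, in m); z points along the fingers, y is the line along which they close (so a half turn about z gives the same grasp; the last joint's range is limited). The gripper opens to 85 mm and grips with 20 to 120 N. Pads are 22 mm wide; open, the fingers measure 114 mm over their backs; the gripper's body (76 mm by 85 mm) begins 54 mm behind the grasp point. The pads swing forward as they close: fully open they stand 13 mm farther back than shut.
Start: joints at [1.24, 0.477, 0.022, 1.555, -0.011, 1.109, -0.083], TCP at [0.149, -0.658, 0.231] pointing down, gripper open.
Joint ranges: [-2.96, 2.96], [-0.34, 2.1], [-1.41, 1.46], [0.24, 2.44], [-1.37, 4.51], [0.17, 1.92], [-2.96, 2.96]. Speed limits (rad/s): [2.39, 2.39, 3.14, 3.14, 3.14, 3.14, 3.14].

INTERFACE

Orientations are given as a unit quaternion [x, y, z, w].
In Python, from station import robot gives the robot as it stands.
- The arm moves only by the tool play_rows, never from a script. Its arguments are lists of equal length, an entry for each row: "linear": the shift along the tool's x, y, z as a fraction of full scale, a list of three; "delta_rot": the turn, a rotation vector about the tool's x, y, z as a fraction of full scale, a list of three; "claw": the opening, from 0 (shut) to 1 (fully open). A call has 1 to 5 rows; each row shifts and turns the commanded pose from where the row before left it, along the tool's axes as they then stand; what a row does not reach is not made up. Full scale, the value 1, is 5 cm for a shift and 0.1 rad for a turn. A row lasts 1/8 s, in which the tool goes at most 62.5 mm and 10.7 degrees, less where a joint would pass 70% of its speed; a pose out of reach is approached as far as the arm can. A call with a number of a shift or a turn outside -1 to 1 is refused whole. A call with a gripper value outside its range is refused whole. The fingers move at their own pace and stop on an object; "grip_force" is the grip in N (left out, the last holds). Time passes only in rows, so rows that do not move let the fingers close. It gives the time, the measured TCP pose, the force, the opening and the grip force at its end, in the units of the state.
- robot.get_state(): the state, without advancing time (a new reading comes with each control period).
- robot.camera(name): name is "scene" or "top" or "wrist"; returns a dict with "img" (480x640x3 uint8, red, green, blue), "fov_y" (degrees; the focal length in pixels is half the picture's height over the tangent of half this angle, whatever the lens; pixels are square), "cx", "cy" (the principal point, pixels), "rvec" (rotation vector, rad) and "tvec" (3), from world to camera coordinates, as OpenCV has them; the wrist camera has in their place "tool_from_camera" (4x4, takes a point from camera to tool coordinates, whose origin is the TCP and whose axes are the flange's). Camera axes: x right, y down, z forward; pixel columns grow to the right and rows downward; lengths in m; the calibration is good to about 2 mm. A picture is of the moment at which its call begins: read the wrist's pose just before it. There is no depth.
- robot.sign_off(): hands the job in; it is judged then, once.
The state is a dict: "time": time; "joints": joint angles; "qd": joint speeds; "effort": joint torques, N m; "position": TCP position; "ee_rot": TCP orientation; "force": force on the tool from outside, world axes, zero at the start; "ft_torque": the same for the moment, N m; "gripper_width": finger opening in m; "gripper_force": force on a finger pad.
Only numpy, scipy, OpenCV 4.12 (cv2) and the standard library are available. Lean on these libraries where they do the work, as an engineer would, in place of code of your own. Each camera call takes 0.05 s, during which the arm holds its last target. There are 200 camera calls.

## Working session

There is one attempt and no reset: what is moved stays moved. The work goes in short steps, Python scripts to look and compute and a tool call to move; the robot and the scene stay as the last step left them, time stands still between calls to the robot, and variables do not carry over. Pictures are saved under pics/ and viewed, at most 10 in all, crops included, and the job is handed in when it is done.

Besides the shell and the picture viewer there is one more tool, called by a JSON object that holds its "fn" and its "kwargs". play_rows: Moves the arm, as the interface text tells. Shift numbers are shares of 5 cm and turn numbers shares of 0.1 rad, none past 1 either way. Its arguments: {"type":"object","properties":{"linear":{"type":"array"},"delta_rot":{"type":"array"},"claw":{"type":"array"},"grip_force":{"type":"number"}},"required":["linear","delta_rot","claw"]}

```bash
mkdir -p pics
python3 - <<'E'
from station import robot
import cv2
s=robot.get_state();print(s['time'],s['position'],s['ee_rot'],s['gripper_width'],s['force'],robot.pinch_z)
for n in['scene','top']:
    c=robot.camera(n);cv2.imwrite(f'pics/{n}0.png',c['img'][...,::-1]);print({k:v for k,v in c.items() if k!='img'})
E
```

```text
0.0 [ 0.14903424 -0.65775319  0.23036147] [ 9.93798841e-01  1.11189482e-01 -1.54876660e-04 -8.59543242e-04] 0.08521870960344692 [-0.56861227  0.94580048 -0.98088985] 0.0187
{'fov_y': 42.968449875213764, 'cx': 312.2160448697679, 'cy': 243.44903468183566, 'rvec': array([ 2.06230476,  1.03559943, -0.45630142]), 'tvec': array([-0.33736287, -0.17551069,  2.19081712])}
{'fov_y': 42.60870124887485, 'cx': 326.256690001896, 'cy': 246.83387011603946, 'rvec': array([ 2.12146002, -2.16515219,  0.15516944]), 'tvec': array([0.0134257, 0.5321134, 1.4362387])}
```

View pics/scene0.png

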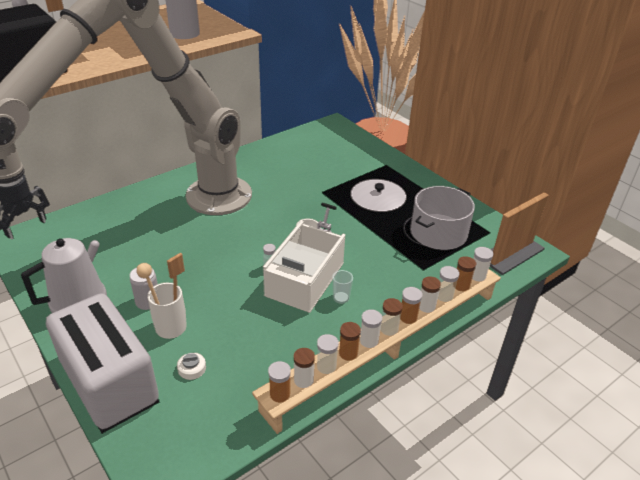

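View pics/top0.png

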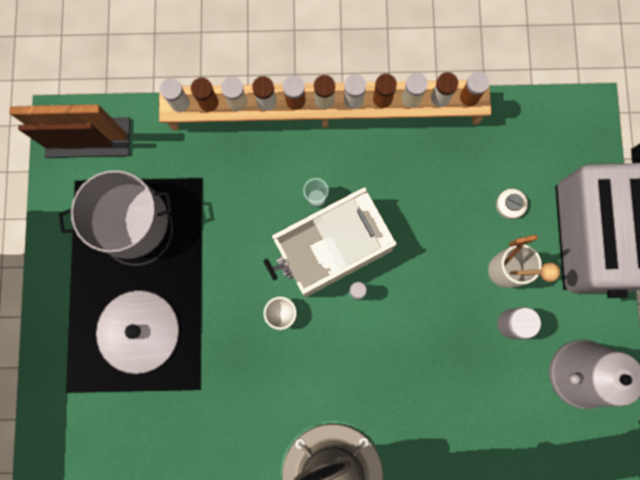

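The scene and top views show the box at about (335,240) in the top view, with the lever at (270,268), the rib at (370,222), the salt at (358,290), the glass at (316,190) and the bowl at (280,313). I'll enlarge crops to get precise pixels.

Run:
```python
import cv2
a=cv2.imread('pics/top0.png')[170:340,240:420]
cv2.imwrite('pics/tc.png',cv2.resize(a,None,fx=3.5,fy=3.5,interpolation=cv2.INTER_CUBIC)[:600])
a=cv2.imread('pics/scene0.png')[195:315,245:365]
cv2.imwrite('pics/sc.png',cv2.resize(a,None,fx=5,fy=5,interpolation=cv2.INTER_CUBIC))
```

```text
(no output)
```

View pics/tc.png

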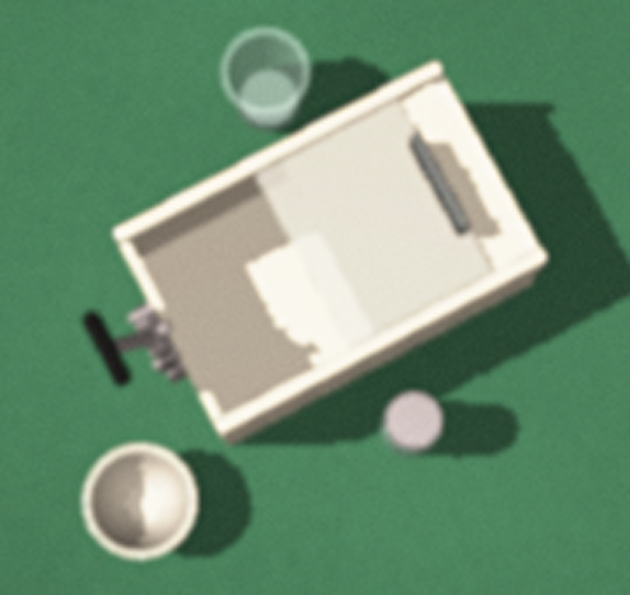

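View pics/sc.png

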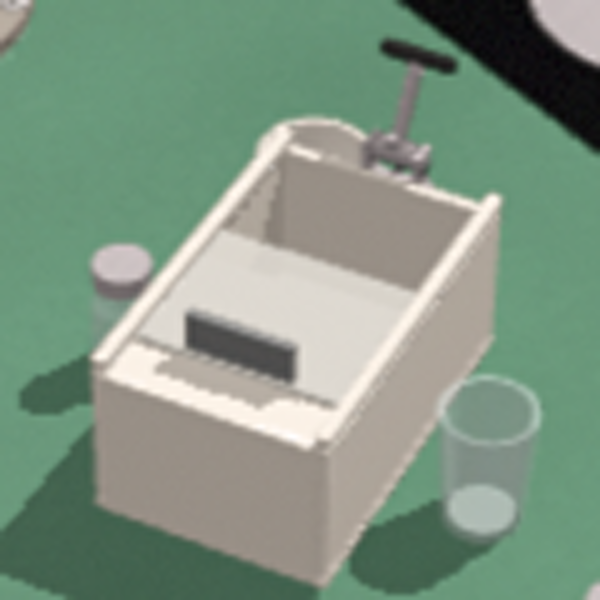

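```bash
cat > fit.py <<'E'
import numpy as np,cv2
from scipy.optimize import least_squares
from station import robot
cam={n:robot.camera(n) for n in['top','scene']}
def proj(n,P):
    c=cam[n];f=240/np.tan(np.radians(c['fov_y'])/2)
    return cv2.projectPoints(np.array(P,float),c['rvec'],c['tvec'],np.array([[f,0,c['cx']],[0,f,c['cy']],[0,0,1]]),None)[0][:,0]
def T(p,P):
    c,s=np.cos(p[2]),np.sin(p[2]);P=np.array(P,float)
    return np.c_[p[0]+c*P[:,0]-s*P[:,1],p[1]+s*P[:,0]+c*P[:,1],P[:,2]]
def unp(uv,f,o): return (np.array(uv)+.5)/f-.5+np.array(o)
def pix2w(n,uv,z):
    return least_squares(lambda q:(proj(n,[[q[0],q[1],z]])-uv).ravel(),[.6,0]).x
E
python3 - <<'E'
from fit import *
t=unp([(437,64),(545,258),(115,233),(226,432),(107,348),(440,185)],3.5,(240,170))
s=unp([(97,360),(322,440),(490,198),(283,130),(418,55),(242,329)],5,(245,195))
def M(p):
    return T(p,[[0.075,-.12,.121],[-.075,-.12,.121],[.075,.12,.121],[-.075,.12,.121],[0,.157,.177],[0,p[3],.1425]])
# scene order: near-left is -x/-y, etc.
ix=[1,0,2,3,4,5]
def r(p):
    m=M(p); return np.r_[(proj('top',m)-t).ravel(),(proj('scene',m[ix])-s).ravel()]
b=min((least_squares(r,[.65,0,a,-.08]) for a in(-.5,0,.5)),key=lambda b:b.cost)
print(b.x,b.cost);print(np.round(b.fun.reshape(-1,2),1));print(M(b.x))
for k,uv,z in[('bowl',(140,500),.05),('salt',(413,420),.08),('glass',(266,72),.085)]:print(k,pix2w('top',unp([uv],3.5,(240,170)),z))
E
```

```text
[ 0.53676114 -0.01596104  0.47318469 -0.07842481] 10.045069457190674
[[ 0.2 -1.4]
 [ 1.2  0. ]
 [-0.5 -0.8]
 [-1.2  0.6]
 [ 0.3  0.2]
 [-0.3 -1. ]
 [-2.  -0.8]
 [ 0.8 -0.2]
 [ 1.8 -0.6]
 [-1.3 -0.9]
 [-0.6 -0.2]
 [-0.6 -1. ]]
[[ 0.65820706 -0.08859637  0.121     ]
 [ 0.52468884 -0.15695487  0.121     ]
 [ 0.54883345  0.12503279  0.121     ]
 [ 0.41531523  0.05667428  0.121     ]
 [ 0.46521258  0.12378803  0.177     ]
 [ 0.57250116 -0.08576865  0.1425    ]]
bowl [0.37739123 0.11491079]
salt [ 0.42493251 -0.06785897]
glass [0.66078324 0.02479566]
```

The box fit is good: the residual is about 1 px, and the rib sits at box y ≈ -0.078, so the door is near fully open. I'll shut the gripper, rise clear of the spoons, and turn the tool +0.25 rad so that tool x is box x and tool -y is box +y.

{"fn": "play_rows", "kwargs": {"linear": [[0,0,-1],[0,0,-1],[0,0,-0.6],[0,0,0],[0,0,0]], "delta_rot": [[0,0,-0.8],[0,0,-0.8],[0,0,-0.9],[0,0,0],[0,0,0]], "claw": [0,0,0,0,0], "grip_force": 40}}

```text
time: 0.82
position: [0.149, -0.6578, 0.36]
ee_rot: [0.972, 0.234, -0.0, -0.001]
force: [-0.7, 0.5, -0.5]
gripper_width: -0.0
gripper_force: 0.0
```

```bash
cat >> fit.py <<'E'
from scipy.spatial.transform import Rotation as R
BOX=np.array([.53676,-.01596,.47318])
def where():
    s=robot.get_state();r=R.from_quat(s['ee_rot']).as_matrix()
    c,n=np.cos(BOX[2]),np.sin(BOX[2]);d=s['position'][:2]-BOX[:2]
    print('t',round(s['time'],2),'box',np.round([c*d[0]+n*d[1],-n*d[0]+c*d[1],s['position'][2]],4),'yaw err',np.arctan2(r[1,0],r[0,0])-BOX[2],'tilt',r[:,2].round(3),'F',s['force'].round(2),'Fbox_y',round(-n*s['force'][0]+c*s['force'][1],2),'w',round(s['gripper_width'],4),s['joints'].round(2))
def togo(b):
    s=robot.get_state();r=R.from_quat(s['ee_rot']).as_matrix()
    w=T(BOX,[b])[0];print('tool units',np.round(r.T@(w-s['position'])/.05,2))
E
python3 - <<'E'
from fit import *
where();togo([0,-.125,.37])
for k,uv,z in[('spoons',(520,260),.27),('kettle',(620,378),.2),('tin',(524,323),.11)]:print(k,pix2w('top',np.array([uv],float),z))
E
```

```text
t 0.93 box [-0.6376 -0.3944  0.3594] yaw err -0.000948141775004796 tilt [-0.001  0.003 -1.   ] F [0.84 0.14 0.47] Fbox_y -0.26 w -0.0001 [ 1.27  0.4  -0.02  1.38  0.01  1.36  0.15]
tool units [12.75 -5.4  -0.19]
spoons [ 0.46318888 -0.38647407]
kettle [ 0.22220877 -0.59831083]
tin [ 0.34037772 -0.43637028]
```

{"fn": "play_rows", "kwargs": {"linear": [[0.9,-0.38,0],[0.9,-0.38,0],[0.9,-0.38,0],[0.9,-0.38,0],[0.9,-0.38,0]], "delta_rot": [[0,0,0],[0,0,0],[0,0,0],[0,0,0],[0,0,0]], "claw": [0,0,0,0,0]}}

```text
time: 1.55
position: [0.3068, -0.4695, 0.3601]
ee_rot: [0.972, 0.234, -0.0, -0.001]
force: [1.0, -0.3, -0.1]
gripper_width: 0.0
gripper_force: 0.0
```

{"fn": "play_rows", "kwargs": {"linear": [[0.9,-0.38,0],[0.9,-0.38,0],[0.9,-0.38,0],[0.9,-0.38,0],[0.9,-0.38,0]], "delta_rot": [[0,0,0],[0,0,0],[0,0,0],[0,0,0],[0,0,0]], "claw": [0,0,0,0,0]}}

```text
time: 2.17
position: [0.4636, -0.2828, 0.3602]
ee_rot: [0.972, 0.234, -0.001, -0.001]
force: [0.8, -0.6, -1.1]
gripper_width: 0.0002
gripper_force: 0.0
```

{"fn": "play_rows", "kwargs": {"linear": [[0.9,-0.38,0],[0.9,-0.38,0],[0.9,-0.38,0],[0.9,-0.38,0],[0,0,0]], "delta_rot": [[0,0,0],[0,0,0],[0,0,0],[0,0,0],[0,0,0]], "claw": [0,0,0,0,0]}}

```text
time: 2.8
position: [0.5902, -0.1296, 0.3597]
ee_rot: [0.971, 0.238, -0.0, -0.002]
force: [-0.1, 0.3, -0.3]
gripper_width: 0.0002
gripper_force: 0.0
```

Run:
```python
from fit import *
where();togo([0,-.125,.17])
```

```text
t 2.9 box [-0.008  -0.1291  0.36  ] yaw err 0.0003278770603006298 tilt [-0.002  0.    -1.   ] F [-0.22 -0.61  0.63] Fbox_y -0.44 w 0.0003 [ 0.44  0.3  -0.41  1.54  0.12  1.33 -1.08]
tool units [ 0.17 -0.08  3.8 ]
```

{"fn": "play_rows", "kwargs": {"linear": [[0.16,0,1],[0,0,1],[0,0,1],[0,0,0.8],[0,0,0]], "delta_rot": [[0,0,0],[0,0,0],[0,0,0],[0,0,0],[0,0,0]], "claw": [0,0,0,0,0]}}

```text
time: 3.52
position: [0.5926, -0.1327, 0.168]
ee_rot: [0.972, 0.233, -0.004, -0.001]
force: [0.4, -0.3, 0.6]
gripper_width: -0.0
gripper_force: 0.0
```

Run:
```python
from fit import *
where();togo([0,-.125,.127])
c=robot.camera('scene');a=c['img'][150:315,220:385,::-1]
cv2.imwrite('pics/s2.png',cv2.resize(a,None,fx=3.6,fy=3.6,interpolation=cv2.INTER_CUBIC))
```

```text
t 3.62 box [-1.000e-04 -1.306e-01  1.724e-01] yaw err -0.0021858041533669437 tilt [ 0.001 -0.001 -1.   ] F [ 0.43  1.21 -0.44] Fbox_y 0.88 w -0.0 [ 0.41  0.46 -0.39  1.75  0.21  0.97 -1.16]
tool units [ 0.   -0.11  0.91]
```

View pics/s2.png

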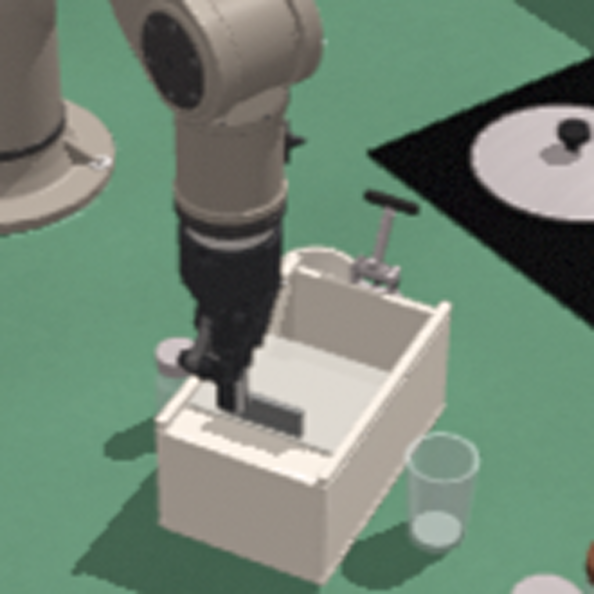

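The tip is just behind the rib and clear of it, with nothing touching. I'll lower it to about 0.129, then push in box +y.

{"fn": "play_rows", "kwargs": {"linear": [[0,0,0.5],[0,0,0.36],[0,0,0],[0,-0.2,0],[0,-0.2,0]], "delta_rot": [[0,0,0],[0,0,0],[0,0,0],[0,0,0],[0,0,0]], "claw": [0,0,0,0,0]}}

```text
time: 4.3
position: [0.5872, -0.1122, 0.1292]
ee_rot: [0.972, 0.234, 0.001, 0.0]
force: [-0.2, 0.6, 0.4]
gripper_width: 0.0
gripper_force: 0.0
```

Run:
```python
from fit import *
where()
```

```text
t 4.4 box [ 0.0012 -0.1075  0.129 ] yaw err 0.0020687108027285794 tilt [ 0.001  0.001 -1.   ] F [-0.72  1.07 -0.97] Fbox_y 1.29 w -0.0002 [ 0.37  0.49 -0.38  1.82  0.23  0.87 -1.21]
```

{"fn": "play_rows", "kwargs": {"linear": [[0,-0.12,0],[0,-0.15,0],[0,-0.15,0],[0,-0.15,0],[0,-0.15,0]], "delta_rot": [[0,0,0],[0,0,0],[0,0,0],[0,0,0],[0,0,0]], "claw": [0,0,0,0,0]}}

```text
time: 5.03
position: [0.5704, -0.0808, 0.1284]
ee_rot: [0.972, 0.234, 0.0, 0.0]
force: [-0.7, -1.2, 1.6]
gripper_width: 0.0001
gripper_force: 0.7
```

{"fn": "play_rows", "kwargs": {"linear": [[0,-0.15,0],[0,-0.15,0],[0,-0.15,0],[0,-0.15,0],[0,-0.15,0]], "delta_rot": [[0,0,0],[0,0,0],[0,0,0],[0,0,0],[0,0,0]], "claw": [0,0,0,0,0]}}

```text
time: 5.65
position: [0.5533, -0.0472, 0.1284]
ee_rot: [0.972, 0.234, 0.0, 0.0]
force: [1.3, -1.7, 1.4]
gripper_width: 0.0001
gripper_force: 0.7
```

Run:
```python
from fit import *
where()
c=robot.camera('scene');a=c['img'][150:315,220:385,::-1]
cv2.imwrite('pics/s3.png',cv2.resize(a,None,fx=3.6,fy=3.6,interpolation=cv2.INTER_CUBIC))
```

```text
t 5.75 box [ 0.0004 -0.0345  0.1282] yaw err 0.0009947527588517469 tilt [-0.001  0.001 -1.   ] F [0.94 0.34 0.01] Fbox_y -0.12 w -0.0002 [ 0.29  0.44 -0.41  1.92  0.23  0.83 -1.33]
```

View pics/s3.png

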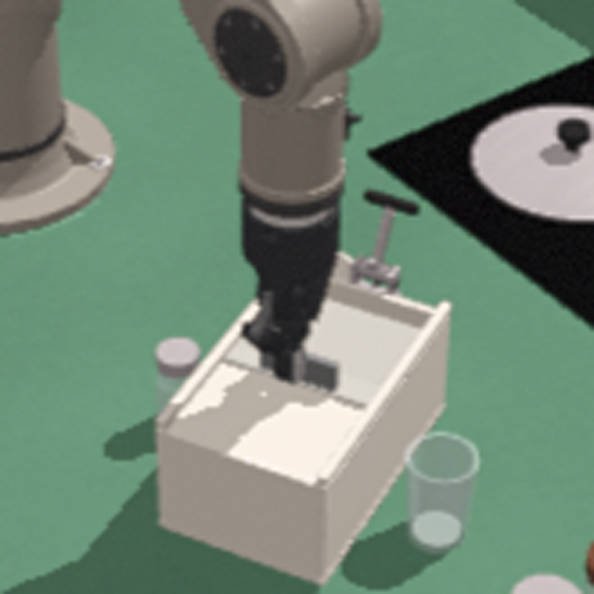

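The door follows the finger and the box hasn't moved. I'll keep going, slowing towards the stop.

{"fn": "play_rows", "kwargs": {"linear": [[0,-0.12,0],[0,-0.12,0],[0,-0.1,0],[0,-0.06,0],[0,0,0]], "delta_rot": [[0,0,0],[0,0,0],[0,0,0],[0,0,0],[0,0,0]], "claw": [0,0,0,0,0]}}

```text
time: 6.42
position: [0.5441, -0.0295, 0.1283]
ee_rot: [0.972, 0.234, -0.0, -0.0]
force: [-0.5, -1.0, 0.3]
gripper_width: -0.0003
gripper_force: 0.0
```

{"fn": "play_rows", "kwargs": {"linear": [[0,-0.03,0],[0,-0.03,0],[0,0,0]], "delta_rot": [[0,0,0],[0,0,0],[0,0,0]], "claw": [0,0,0]}}

```text
time: 6.8
position: [0.5438, -0.0286, 0.1285]
ee_rot: [0.972, 0.234, 0.001, 0.001]
force: [3.4, -4.7, -2.0]
gripper_width: -0.0
gripper_force: 2.4
```

Run:
```python
from fit import *
where()
```

```text
t 6.9 box [ 0.0005 -0.0145  0.1285] yaw err -0.001685910412774605 tilt [ 0.002 -0.001 -1.   ] F [ 3.01 -4.43 -1.82] Fbox_y -5.31 w 0.0001 [ 0.27  0.42 -0.41  1.94  0.23  0.82 -1.37]
```

A 5 N stop at box y ≈ -0.0145. I'll back off, rise, move to the -y side and check from the top view.

{"fn": "play_rows", "kwargs": {"linear": [[0,0.3,0],[0,0.3,-0.6],[0,0.2,-1],[0,0,-1],[0,0,0]], "delta_rot": [[0,0,0],[0,0,0],[0,0,0],[0,0,0],[0,0,0]], "claw": [0,0,0,0,0]}}

```text
time: 7.52
position: [0.564, -0.0632, 0.2627]
ee_rot: [0.972, 0.234, 0.004, 0.001]
force: [0.5, 1.3, -0.6]
gripper_width: -0.0002
gripper_force: 0.0
```

Run:
```python
from fit import *
where()
a=cam['top']['img'][170:340,240:420,::-1];b=cam['scene']['img'][195:315,245:365,::-1]
x=cv2.resize(a,(400,378),interpolation=cv2.INTER_CUBIC);y=cv2.resize(b,(400,400),interpolation=cv2.INTER_CUBIC)[:378]
cv2.imwrite('pics/both.png',np.hstack([x,y]))
```

```text
t 7.62 box [ 0.0003 -0.0532  0.2584] yaw err -0.0007406746522345964 tilt [ 0.  0. -1.] F [-1.25 -0.65 -0.49] Fbox_y -0.01 w 0.0004 [ 0.35  0.3  -0.43  1.77  0.14  1.1  -1.22]
```

View pics/both.png

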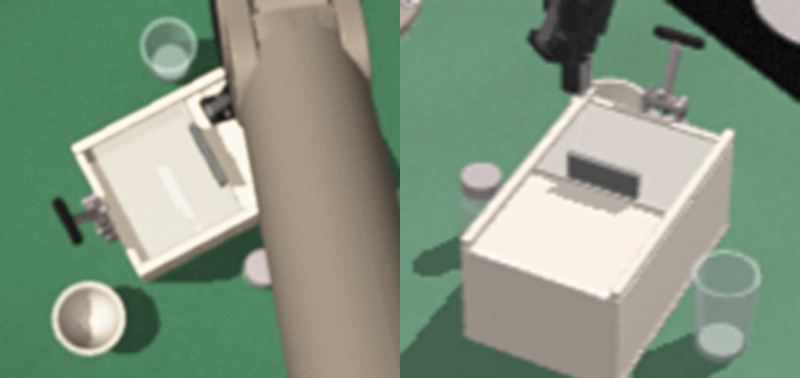

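Run:
```python
from fit import *
def bf(n,uv,f,o,z):
    w=pix2w(n,unp([uv],f,o),z);d=w-BOX[:2];c,s=np.cos(BOX[2]),np.sin(BOX[2]);return np.round([c*d[0]+s*d[1],-s*d[0]+c*d[1]],4)
f=400/180
print('rib top',bf('top',(208,155),f,(240,170),.1425),'scene',bf('scene',(605,172) and (205,172),10/3,(245,195),.1425))
print('rib before',bf('top',(440,185),3.5,(240,170),.1425),bf('scene',(242,329),5,(245,195),.1425))
a=cam['top']['img'];x=cv2.cvtColor(a,cv2.COLOR_RGB2GRAY)
# profile along box y at z=.1155, at two box x positions
for bx in(-.03,.03,.045):
    ys=np.arange(.06,.13,.003);uv=proj('top',T(BOX,[[bx,y,.1155] for y in ys]))
    print(bx,[(round(float(y),3),int(x[int(round(v)),int(round(u))])) for y,(u,v) in zip(ys,uv)])
b=a[205:290,255:345,::-1]
cv2.imwrite('pics/end.png',cv2.resize(b,None,fx=7,fy=7,interpolation=cv2.INTER_CUBIC))
```

```text
rib top [-0.0021  0.0036] scene [ 0.0091 -0.0091]
rib before [-0.0022 -0.0778] [ 0.0034 -0.0813]
-0.03 [(0.06, 230), (0.063, 230), (0.066, 230), (0.069, 230), (0.072, 230), (0.075, 230), (0.078, 231), (0.081, 230), (0.084, 231), (0.087, 231), (0.09, 231), (0.093, 231), (0.096, 230), (0.099, 231), (0.102, 229), (0.105, 207), (0.108, 172), (0.111, 173), (0.114, 174), (0.117, 175), (0.12, 166), (0.123, 122), (0.126, 96), (0.129, 92)]
0.03 [(0.06, 229), (0.063, 230), (0.066, 228), (0.069, 230), (0.072, 230), (0.075, 229), (0.078, 229), (0.081, 228), (0.084, 230), (0.087, 229), (0.09, 228), (0.093, 230), (0.096, 229), (0.099, 230), (0.102, 217), (0.105, 183), (0.108, 169), (0.111, 173), (0.114, 220), (0.117, 243), (0.12, 217), (0.123, 131), (0.126, 112), (0.129, 110)]
0.045 [(0.06, 230), (0.063, 229), (0.066, 228), (0.069, 229), (0.072, 229), (0.075, 229), (0.078, 229), (0.081, 230), (0.084, 230), (0.087, 229), (0.09, 229), (0.093, 228), (0.096, 229), (0.099, 229), (0.102, 214), (0.105, 194), (0.108, 172), (0.111, 172), (0.114, 212), (0.117, 245), (0.12, 228), (0.123, 143), (0.126, 109), (0.129, 114)]
```

View pics/end.png

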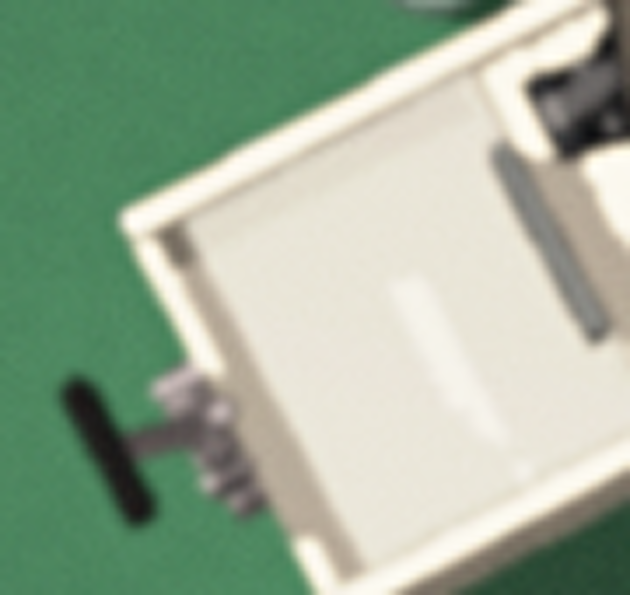

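The rib is at box y ≈ +0.003, having travelled 81 mm, with a narrow gap to the end wall. I'll confirm that this is the stop with a slightly firmer slow push.

{"fn": "play_rows", "kwargs": {"linear": [[0,0,1],[0,0,1],[0,0,0.6],[0,-0.4,0],[0,-0.3,0]], "delta_rot": [[0,0,0],[0,0,0],[0,0,0],[0,0,0],[0,0,0]], "claw": [0,0,0,0,0]}}

```text
time: 8.35
position: [0.5448, -0.0295, 0.1288]
ee_rot: [0.972, 0.235, 0.0, -0.0]
force: [0.5, 0.1, -0.3]
gripper_width: -0.0002
gripper_force: 0.0
```

{"fn": "play_rows", "kwargs": {"linear": [[0,-0.05,0],[0,-0.05,0],[0,0,0],[0,0,0]], "delta_rot": [[0,0,0],[0,0,0],[0,0,0],[0,0,0]], "claw": [0,0,0,0]}}

```text
time: 8.85
position: [0.5443, -0.0282, 0.1294]
ee_rot: [0.972, 0.234, 0.001, 0.001]
force: [2.1, -3.7, 5.0]
gripper_width: 0.0001
gripper_force: 2.7
```

Run:
```python
from fit import *
where()
```

```text
t 8.95 box [ 0.0012 -0.0143  0.1294] yaw err -0.001581146787007659 tilt [ 0.003 -0.001 -1.   ] F [ 2.44 -4.63  4.63] Fbox_y -5.23 w 0.0003 [ 0.27  0.42 -0.42  1.94  0.23  0.82 -1.37]
```

Same stop at y = -0.0143, so the door is fully shut. Now I'll back off, rise, pass over the lever, and come down outside it.

{"fn": "play_rows", "kwargs": {"linear": [[0,0.4,0],[0,0.2,-0.6],[0,0,-1],[0,0,-1],[0,0,-0.4]], "delta_rot": [[0,0,0],[0,0,0],[0,0,0],[0,0,0],[0,0,0]], "claw": [0,0,0,0,0]}}

```text
time: 9.57
position: [0.5579, -0.0542, 0.2812]
ee_rot: [0.972, 0.234, 0.002, 0.0]
force: [-0.4, -0.1, -0.9]
gripper_width: 0.0001
gripper_force: 0.0
```

{"fn": "play_rows", "kwargs": {"linear": [[0,-1,0],[0,-1,0],[0,-1,0],[0,-1,0],[0,-1,0]], "delta_rot": [[0,0,0],[0,0,0],[0,0,0],[0,0,0],[0,0,0]], "claw": [0,0,0,0,0]}}

```text
time: 10.2
position: [0.4419, 0.1696, 0.2781]
ee_rot: [0.972, 0.234, -0.001, -0.0]
force: [0.4, 0.5, -0.5]
gripper_width: 0.0001
gripper_force: 0.0
```

{"fn": "play_rows", "kwargs": {"linear": [[0,-0.2,0],[0,0,0]], "delta_rot": [[0,0,0],[0,0,0]], "claw": [0,0]}}

```text
time: 10.45
position: [0.4383, 0.1774, 0.2781]
ee_rot: [0.972, 0.235, -0.0, -0.0]
force: [0.5, -0.8, -0.9]
gripper_width: 0.0003
gripper_force: 0.0
```

Run:
```python
from fit import *
where();togo([0,.21,.166])
```

```text
t 10.55 box [0.0004 0.2154 0.278 ] yaw err -0.0026055784762591405 tilt [-0.001 -0.    -1.   ] F [ 0.16  0.66 -0.01] Fbox_y 0.51 w -0.0 [ 0.06  0.14 -0.62  1.93  0.09  1.1  -1.7 ]
tool units [-0.01  0.11  2.24]
```

{"fn": "play_rows", "kwargs": {"linear": [[0,0,0.8],[0,0,0.8],[0,0,0.62],[0,0,0],[0,0.4,0]], "delta_rot": [[0,0,0],[0,0,0],[0,0,0],[0,0,0],[0,0,0]], "claw": [0,0,0,0,0]}}

```text
time: 11.18
position: [0.448, 0.1602, 0.1683]
ee_rot: [0.972, 0.235, 0.0, -0.0]
force: [-0.2, -0.4, 0.4]
gripper_width: 0.0002
gripper_force: 0.0
```

Run:
```python
from fit import *
where()
b=robot.camera('top')['img'][195:310,240:355,::-1]
c=robot.camera('scene')['img'][170:285,260:375,::-1]
cv2.imwrite('pics/lev.png',np.hstack([cv2.resize(q,(400,400),interpolation=cv2.INTER_CUBIC) for q in(b,c)]))
```

```text
t 11.28 box [0.0012 0.1943 0.1684] yaw err -0.004781130981026005 tilt [ 0.002 -0.    -1.   ] F [-0.58 -0.22  0.64] Fbox_y 0.07 w 0.0001 [ 0.04  0.28 -0.59  2.05  0.21  0.86 -1.77]
```

View pics/lev.png

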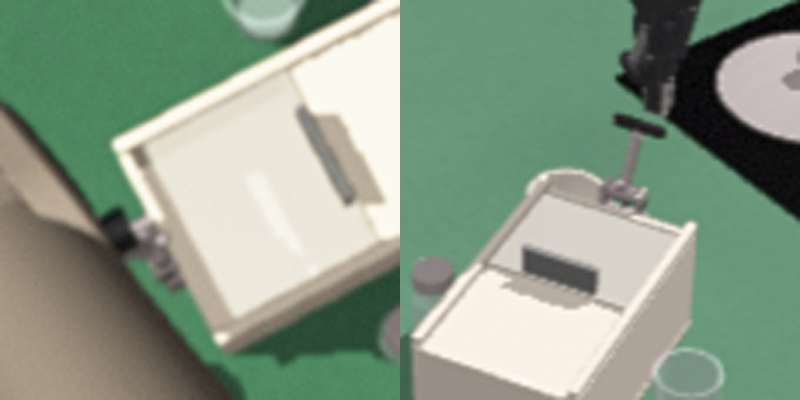

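The finger stands just outside the bar with the lever unlatched and the door still shut. I'll push towards -y.

{"fn": "play_rows", "kwargs": {"linear": [[0,0.12,0.06],[0,0.12,0],[0,0.12,0],[0,0.12,0],[0,0,0]], "delta_rot": [[0,0,0],[0,0,0],[0,0,0],[0,0,0],[0,0,0]], "claw": [0,0,0,0,0]}}

```text
time: 12.0
position: [0.4581, 0.1399, 0.1649]
ee_rot: [0.972, 0.235, 0.0, -0.001]
force: [-2.4, 4.1, 3.0]
gripper_width: -0.0002
gripper_force: 2.8
```

{"fn": "play_rows", "kwargs": {"linear": [[0,0.12,0],[0,0.12,0],[0,0.12,0],[0,0.1,0],[0,0,0]], "delta_rot": [[0,0,0],[0,0,0],[0,0,0],[0,0,0],[0,0,0]], "claw": [0,0,0,0,0]}}

```text
time: 12.62
position: [0.4689, 0.1166, 0.164]
ee_rot: [0.972, 0.233, -0.0, 0.0]
force: [0.7, 0.4, -0.4]
gripper_width: -0.0002
gripper_force: 0.0
```

Run:
```python
from fit import *
where()
```

```text
t 12.72 box [1.000e-04 1.497e-01 1.640e-01] yaw err -0.0010916640624383245 tilt [-0.001 -0.    -1.   ] F [ 0.4   0.63 -0.8 ] Fbox_y 0.38 w 0.0001 [ 0.11  0.3  -0.57  2.04  0.21  0.86 -1.67]
```

{"fn": "play_rows", "kwargs": {"linear": [[0,0.1,0],[0,0.08,0],[0,0,0]], "delta_rot": [[0,0,0],[0,0,0],[0,0,0]], "claw": [0,0,0]}}

```text
time: 13.1
position: [0.4731, 0.1094, 0.1643]
ee_rot: [0.972, 0.234, -0.0, 0.0]
force: [-0.0, 0.5, 0.0]
gripper_width: -0.0002
gripper_force: 0.0
```

{"fn": "play_rows", "kwargs": {"linear": [[0,-0.5,0],[0,-0.7,0],[0,-0.2,-0.8],[0,0,-1],[0,0,-1]], "delta_rot": [[0,0,0],[0,0,0],[0,0,0],[0,0,0],[0,0,0]], "claw": [0,0,0,0,0]}}

```text
time: 13.72
position: [0.4405, 0.1724, 0.3058]
ee_rot: [0.972, 0.235, -0.0, -0.0]
force: [-0.1, 0.7, 0.4]
gripper_width: -0.0002
gripper_force: 0.0
```

{"fn": "play_rows", "kwargs": {"linear": [[0,-0.5,0],[0,0,0]], "delta_rot": [[0,0,0],[0,0,0]], "claw": [0,0]}}

```text
time: 13.98
position: [0.4289, 0.196, 0.3049]
ee_rot: [0.972, 0.236, 0.001, -0.0]
force: [-0.0, 0.1, -0.6]
gripper_width: -0.0003
gripper_force: 0.0
```

Run:
```python
from fit import *
where()
b=cam['top']['img'][170:340,240:420,::-1];c=cam['scene']['img'][170:320,245:395,::-1]
cv2.imwrite('pics/fin.png',np.hstack([cv2.resize(q,(400,400),interpolation=cv2.INTER_CUBIC) for q in(b,c)]))
# box corner shift check against first top picture
o=cv2.imread('pics/scene0.png');d=cv2.absdiff(o,cam['scene']['img'][...,::-1]).max(2)
n,_,st,_=cv2.connectedComponentsWithStats((d>50).astype('uint8'))
print([tuple(map(int,s)) for s in st[1:] if s[4]>15])
```

```text
t 14.07 box [1.000e-04 2.357e-01 3.038e-01] yaw err 3.66447596278352e-05 tilt [-0.001 -0.001 -1.   ] F [-0.66 -0.42 -0.86] Fbox_y -0.07 w 0.0003 [ 0.05  0.12 -0.65  1.9   0.08  1.15 -1.73]
[(60, 0, 158, 68, 3888), (229, 0, 5, 7, 24), (234, 0, 130, 102, 4223), (0, 23, 66, 83, 2623), (188, 53, 32, 10, 155), (152, 64, 34, 18, 197), (189, 65, 13, 15, 44), (208, 81, 19, 40, 437), (170, 97, 17, 24, 150), (333, 104, 23, 8, 69), (330, 111, 25, 48, 636), (219, 115, 18, 30, 279), (0, 117, 16, 29, 358), (188, 124, 12, 12, 44), (191, 134, 10, 10, 32), (11, 144, 4, 8, 18), (0, 159, 6, 11, 56), (0, 170, 50, 68, 1539), (155, 200, 17, 7, 21), (321, 203, 15, 7, 56), (313, 213, 15, 7, 58), (290, 221, 49, 32, 629), (160, 223, 23, 10, 42), (95, 229, 17, 7, 27), (94, 230, 62, 31, 254), (82, 236, 12, 7, 33), (286, 242, 31, 14, 187), (264, 244, 11, 7, 65), (272, 256, 40, 21, 381), (3, 260, 38, 36, 319), (178, 267, 85, 41, 1668), (99, 272, 34, 26, 551), (157, 279, 15, 4, 32), (33, 280, 13, 11, 88)]
```

View pics/fin.png

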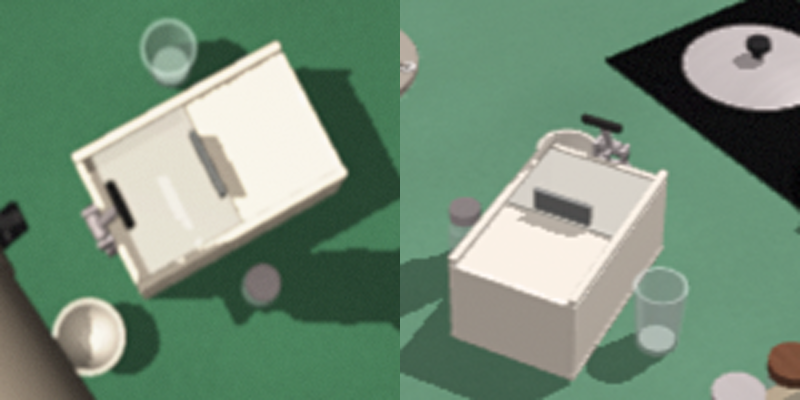

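Latched over the shut door; the box, bowl, salt and glass are at their first pixel positions. Handing in.

```bash
python3 -c "
from station import robot
print(robot.sign_off())"
```

```text
the job is handed in; nothing more can be done
None
```

I pushed the door shut to its stop, then snapped the lever over to its latched side. The last pictures show the box and the nearby things where they started, and I handed the job in at about 14 s.

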